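# Lay the thick brass bar in the V-rest

## Robot

A 6-joint arm with a two-finger parallel gripper is mounted at the origin on a cart in front of the work surface, level with it; the furniture and walls round the work are solid. World frame = base frame: x ahead of the robot, y to its left, z up, the work surface at z = 0. Lengths are in mm, angles in rad, forces in N, time in s.
With the tool pointing down it reaches from about 250 to 725 mm from the base axis. Payload 4 kg.
Tool frame: the origin (TCP) lies at the very end of the fingers, on their centre line; the grasp point (between the pads) lies 19 mm behind it; z points along the fingers, y is the line along which they close (so a half turn about z gives the same grasp; the last joint's range is limited). The gripper opens to 85 mm and grips with 20 to 120 N. Pads are 22 mm wide; open, the fingers measure 114 mm over their backs; the gripper's body (76 mm by 85 mm) begins 54 mm behind the grasp point. The pads swing forward as they close: fully open they stand 13 mm farther back than shut.
Start: joints at [0.663, 0.241, 0.005, 1.335, 0, 1.571], TCP at [394.074, 307.742, 231.306] pointing down, gripper open.
Joint ranges: [-2.72, 2.72], [-1.05, 1.87], [-1.09, 1.28], [-1.99, 2.15], [-1.42, 1.44], [-3.14, 3.14]. Speed limits (rad/s): [2.79, 2.79, 3.14, 3.14, 3.14, 3.14].

## Interface

Orientations are given as a 3x3 rotation matrix whose columns are the frame's x, y, z axes.
In Python, from workcell import bot, vision gives the robot as it stands. The module is installed in compiled form; this text tells all that it offers.
- The arm moves only by the tool play_rows, never from a script. Its argument "plan" is one flat list of numbers, 7 for each row, row after row: the turn, a rotation vector about the tool's x, y, z in degrees, then the shift along the tool's x, y, z in mm, then the closure, from 0 (fully open) to 1 (shut). A call has 1 to 12 rows; each row is the pose to reach, as a shift and turn from the pose commanded when the call began, along the tool's axes at that moment; what a row does not reach only later rows make up. A row lasts 1/8 s, in which the tool goes at most 62.5 mm and 10.7 degrees, less where a joint would pass 70% of its speed; a pose out of reach is approached as far as the arm can. A call with a gripper value outside its range is refused whole. The fingers move at their own pace and stop on an object; "force" is the grip in N (left out, the last holds). Time passes only in rows, so rows that repeat a pose let the fingers close. It gives the time, the measured TCP pose, the force, the opening and the grip force at its end, in the units of the state.
- bot.state(): the state, without advancing time (a new reading comes with each control period).
- vision.get_image(name): name is "scene" or "top" or "wrist"; returns a dict with "frame" (420x560x3 uint8, red, green, blue), "K" (3x3 intrinsics, pixels), "cam_to_world" (4x4, takes a point from camera to world coordinates). Camera axes: x right, y up, looking along -z (the intrinsics and any distortion apply to the point x, -y, -z); pixel columns grow to the right and rows downward; lengths in mm; the calibration is good to about 2 mm. The wrist camera is an equidistant fisheye: a pixel r from the principal point sees the ray r / f radians off the axis. A picture is of the moment at which its call begins. There is no depth.
- bot.job_done(): hands the job in; it is judged then, once.
The state is a dict: "clock": time; "joints": joint angles; "joint_vel": joint speeds; "effort": joint torques, N m; "tool_pos": TCP position; "tcp_rot": TCP orientation; "contact_force": force on the tool from outside, world axes, zero at the start; "moment": the same for the moment, N m; "finger_gap": opening from 0.0 (shut) to 1.0 (fully open); "grip_force": force on a finger pad.
Only numpy, scipy, OpenCV 4.12 (cv2) and the standard library are available. Lean on these libraries where they do the work, as an engineer would, in place of code of your own. Each camera call takes 0.05 s, during which the arm holds its last target. There are 200 camera calls.

## Task

Two round brass bars lie in the notches of the wooden stock rest. Lift out the thicker one and set it down (do not drop it) in both notches of the V-rest (the pair of dark steel V-blocks on a board), centred along its length, ready for marking out; do not let it fall or roll onto the bench, and leave the thinner bar lying in its place in the wooden rest.

Things in the scene. Friction and masses are not known exactly. Their poses are not given: they have to be found in the camera images.
- thick_bar_center (a point): Centre (half-way along, on the axis) of the thicker of two round brass bars: 24 mm diameter, 130 mm long, 0.4 to 0.6 kg. x runs along the bar; y, z turn as it rolls. It starts level in one of the wooden rest's two places, centre about 59 mm above the bench; its middle hangs free, with about 25 mm of air below it.
- thin_bar_center (a point): Centre (half-way along, on the axis) of the thinner round brass bar: 14 mm diameter, 130 mm long, about 0.17 kg, x along the bar. It lies in the wooden rest's other place, parallel to the thick bar, axes 72 mm apart, centre about 52 mm above the bench. It stays there.
- stock_rest: Wooden stock rest, fixed: base 120 (x) x 146 (y) x 22 mm; end boards 12 mm thick at x = -48 and 48 mm, 140 mm wide, tops 58 mm above the bench, each with open 90-degree V notches 32 mm wide, 16 mm deep at y = -36 and 36 mm. Bars lie along x; a sideways push rolls them out. 84 mm free between the boards. Origin: centre of the underside, z up. Left or right of the V-rest, turned up to 20 degrees.
- v_rest: V-rest, fixed: pale wooden base 136 (x) x 80 (y) x 22 mm; two dark steel V-blocks 16 mm thick at x = -45 and 45 mm, 60 mm wide, tops 64 mm above the bench, each with a 90-degree V notch at y = 0, 40 mm wide, bottom at 44 mm. 74 mm free between the blocks. Seated along x, the thick bar's centre is 61 mm above the origin. Origin: centre of the underside, z up. Turned up to 20 degrees.

How it is judged (in metres and radians):
On the way:
1. the thick bar is lifted out of the wooden rest in the fingers (height (world z) of thick_bar_center above 0.076 m and contact force between the fingers and thick_bar above 0.5 N), for 0.1 s.
At the end, for the whole second after the job is handed in: The thick bar lies at rest in both V-blocks: centre within 20 mm of the V-rest's middle lengthwise, 10 mm sideways, 7 mm of its seated height, axis within 10 degrees; the thin bar lies in its place in the wooden rest, within 15 mm of where it started (x of thick_bar_center in the frame of v_rest between -0.02 and 0.02 m and y of thick_bar_center in the frame of v_rest between -0.01 and 0.01 m and z of thick_bar_center in the frame of v_rest between 0.054 and 0.068 m and angle between the x axis of thick_bar_center and the x axis of v_rest, either way round below 0.17 rad and linear speed of thick_bar below 0.02 m/s and distance of thin_bar_center from where it was at the start of the episode below 0.015 m and z of thin_bar_center in the frame of stock_rest between 0.046 and 0.058 m); the robot touches nothing.
It fails at once if the thick bar has fallen to the bench or onto a base board (centre below 46 mm) (height (world z) of thick_bar_center below 0.046 m).
It fails at once if the thick bar is let go more than 25 mm above its seat (height (world z) of thick_bar_center above 0.086 m and contact force between the fingers and thick_bar below 0.05 N).
It also fails if it takes over 40 s, if anything falls off the work surface, if the arm or the gripper's body presses on something with over 40 N, if the wrist force passes 120 N, or if a joint passes its speed limit or range.

## Working session

There is one attempt and no reset: what is moved stays moved. The work goes in short steps, Python scripts to look and compute and a tool call to move; the robot and the scene stay as the last step left them, time stands still between calls to the robot, and variables do not carry over. Pictures are saved under pics/ and viewed, at most 10 in all, crops included, and the job is handed in when it is done.

Besides the shell and the picture viewer there is one more tool, called after "Request:" by a JSON object that holds its "method" and its "body", one argument or row to a line. play_rows: Moves the arm, as the interface text tells. Its arguments: {"type":"object","properties":{"plan":{"type":"array","items":{"type":"number"}},"force":{"type":"number"}},"required":["plan"]}

```bash
mkdir -p pics; python3 - <<'E'
from workcell import bot, vision
import cv2,numpy as np
s=bot.state(); print(s['clock'],s['tool_pos'],s['tcp_rot'],s['finger_gap'])
for n in ['top','scene']:
    d=vision.get_image(n); cv2.imwrite(f'pics/{n}.png',d['frame'][:,:,::-1]); np.savez(f'{n}.npz',**d); print(n,d['K'].tolist(),np.round(d['cam_to_world'],3).tolist(), d.keys())
E
```

```text
0.0 [393.58491499 307.344998   230.41315382] [[-6.15456782e-01  7.88168929e-01 -1.63974386e-03]
 [ 7.88170634e-01  6.15455413e-01 -1.29826529e-03]
 [-1.40631268e-05 -2.09142414e-03 -9.99997813e-01]] 1.0033544509931505
top [[460.20463973846836, 0.0, 277.27266516448253], [0.0, 460.20463973846836, 207.09622182057916], [0.0, 0.0, 1.0]] [[-0.006, 0.997, -0.08, 481.074], [-1.0, -0.004, 0.026, 161.916], [0.026, 0.08, 0.996, 926.617], [0.0, 0.0, 0.0, 1.0]] dict_keys(['frame', 'K', 'cam_to_world'])
scene [[444.26340953356714, 0.0, 278.192354401454], [0.0, 444.26340953356714, 213.81820299833566], [0.0, 0.0, 1.0]] [[-0.584, 0.312, -0.75, -105.913], [-0.812, -0.249, 0.528, 599.004], [-0.022, 0.917, 0.399, 410.185], [0.0, 0.0, 0.0, 1.0]] dict_keys(['frame', 'K', 'cam_to_world'])
```

View pics/top.png

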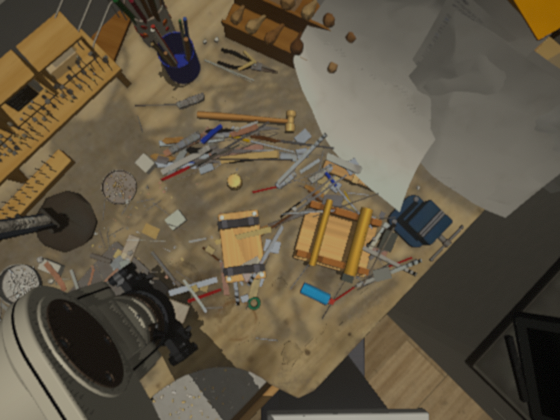

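The top view shows the V-rest near (242,245), with dark blocks at its upper and lower ends. The stock rest is near (337,240), with the thin bar near (321,232) and the thick bar near (357,243). I'll enlarge that area.

```bash
python3 - <<'E'
import cv2
a=cv2.imread('pics/top.png')[185:305,205:405]
cv2.imwrite('pics/c1.png',cv2.resize(a,None,fx=4,fy=4,interpolation=cv2.INTER_CUBIC))
E
```

```text
(no output)
```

View pics/c1.png

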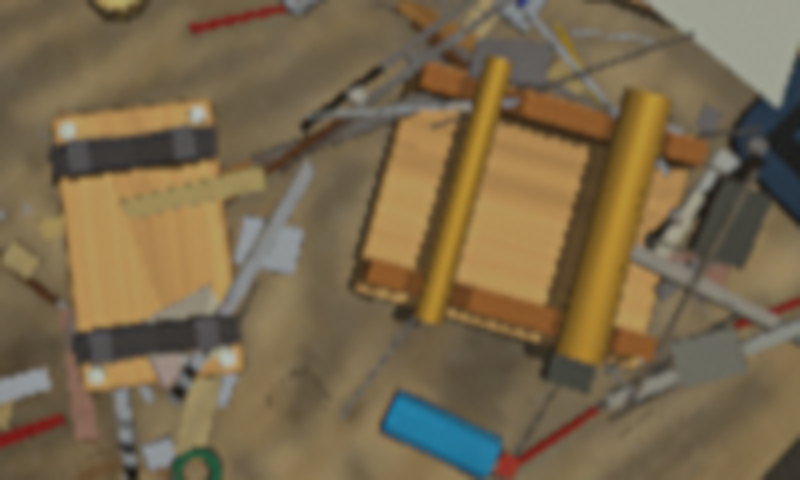

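View pics/scene.png

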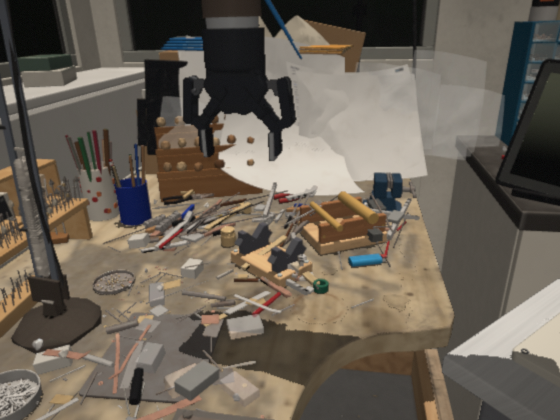

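```bash
cat > h.py <<'E'
import numpy as np,cv2
def ray(d,uv):
    uv=np.asarray(uv,float).reshape(-1,2); K=d['K']; T=d['cam_to_world']
    v=np.c_[(uv[:,0]-K[0,2])/K[0,0],-(uv[:,1]-K[1,2])/K[1,1],-np.ones(len(uv))]
    return T[:3,3],v@T[:3,:3].T
def plane(d,uv,z):
    o,v=ray(d,uv); return o+v*((z-o[2])/v[:,2])[:,None]
def bars(d,roi,lo=(18,120,60),hi=(26,255,255)):
    h=cv2.cvtColor(d['frame'],cv2.COLOR_RGB2HSV); m=cv2.inRange(h,lo,hi)
    k=np.zeros_like(m);k[roi[1]:roi[3],roi[0]:roi[2]]=255; m&=k
    cs,_=cv2.findContours(m,cv2.RETR_EXTERNAL,cv2.CHAIN_APPROX_NONE)
    return m,sorted([cv2.minAreaRect(c) for c in cs if cv2.contourArea(c)>80],key=lambda r:-r[1][0]*r[1][1])
E
python3 - <<'E'
from h import *
d=dict(np.load('top.npz'))
h=cv2.cvtColor(d['frame'],cv2.COLOR_RGB2HSV)
c=lambda x,y:(x/4+205-.4,y/4+185-.4)
for p in [(645,95),(612,230),(583,350),(465,200),(540,190),(520,290)]:
    u,v=c(*p);print(h[int(v),int(u)])
m,r=bars(d,(290,190,385,285))
for q in r: print(q)
e=plane(d,[c(645,95),c(583,360)],59); print('thick',e,e.mean(0),np.linalg.norm(e[1]-e[0]),np.degrees(np.arctan2(*(e[0]-e[1])[1::-1])))
e=plane(d,[c(497,62),c(430,318)],52); print('thin',e,e.mean(0),np.linalg.norm(e[1]-e[0]))
w=plane(d,[c(67,131),c(198,113),c(97,377),c(228,358)],22); a=(w[0]+w[1]-w[2]-w[3]);print('v',w,w.mean(0),np.degrees(np.arctan2(a[1],a[0])))
E
```

```text
[ 20 171 142]
[ 20 187 169]
[ 20 185 170]
[ 20 184 177]
[ 17 135 164]
[ 19 129 180]
((318.07562255859375, 233.0194854736328), (62.78888702392578, 53.63945007324219), 77.90524291992188)
((359.1827087402344, 241.26292419433594), (23.64008331298828, 70.21163177490234), 10.203973770141602)
thick [[547.69467122 -29.12652972  59.        ]
 [423.06648513   2.82357603  59.        ]] [485.38057818 -13.15147685  59.        ] 128.6584393822495 -14.378875603533091
thin [[564.370082    40.2234459   52.        ]
 [442.85878157  73.85460722  52.        ]] [503.61443178  57.03902656  52.        ] 126.079542927046
v [[533.98539929 248.26774974  22.        ]
 [542.55932263 184.02242744  22.        ]
 [414.245635   233.30077417  22.        ]
 [422.90600468 169.6708014   22.        ]] [478.4240904  208.81543819  22.        ] 6.982274843657161
```

Request:
{"method": "play_rows", "body": {
  "plan": [0,0,-4,-30,-12,5,0.35,0,0,-9,-75,-30,12,0.35,0,0,-14,-120,-49,20,0.35,0,0,-20,-165,-67,28,0.35,0,0,-26,-210,-85,36,0.35,0,0,-31,-255,-103,44,0.35,0,0,-36,-290,-118,48,0.35,0,0,-37.6,-309,-125,50,0.35,0,0,-37.6,-309,-125,50,0.35,0,0,-37.6,-309,-125,50,0.35],
  "force": 50
}}

```text
clock: 1.35
tool_pos: [485.3, -12.3, 181.1]
tcp_rot: [[-0.968, 0.249, -0.001], [0.249, 0.968, 0.0], [0.001, 0.0, -1.0]]
contact_force: [-0.3, 0.4, -0.8]
finger_gap: 0.651
grip_force: 0.0
```

```bash
python3 - <<'E'
from workcell import bot, vision
import cv2,numpy as np
s=bot.state(); print(s['clock'],s['tool_pos'],s['tcp_rot'],s['finger_gap'],s['joints'])
for n in ['wrist']:
    d=vision.get_image(n); cv2.imwrite(f'pics/{n}1.png',d['frame'][:,:,::-1]); np.savez(f'{n}1.npz',**d); print(n,d['K'].tolist(),np.round(d['cam_to_world'],3).tolist())
E
```

```text
1.35 [485.34090024 -12.30535726 181.05563355] [[-9.68493868e-01  2.49035926e-01 -8.57653205e-04]
 [ 2.49035675e-01  9.68494233e-01  3.90385020e-04]
 [ 9.27852078e-04  1.64499253e-04 -9.99999556e-01]] 0.6513482672667074 [-2.55788690e-02  2.41381412e-01 -1.27709186e-01  1.20257309e+00
  3.68321918e-04  2.26105590e-01]
wrist [[325.19226210127806, 0.0, 280.0605563221702], [0.0, 325.19226210127806, 208.91147891567533], [0.0, 0.0, 1.0]] [[0.249, -0.936, -0.248, 421.775], [0.969, 0.241, 0.063, 4.733], [0.0, -0.256, 0.967, 323.339], [0.0, 0.0, 0.0, 1.0]]
```

View pics/wrist1.png

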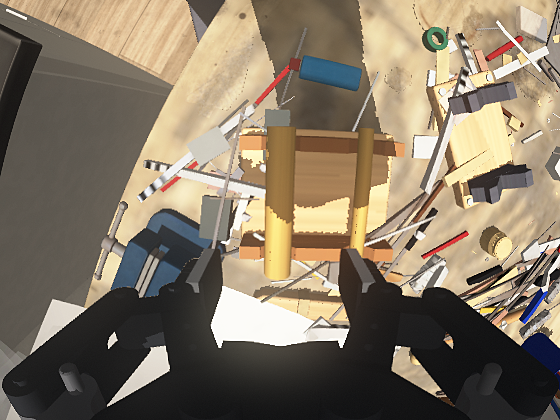

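The wrist view shows the thick bar between the fingers, its axis from about (281,126) to (279,279). The thin bar is at x≈360 and the V-rest is at the right near (480,140).

```bash
cat >> h.py <<'E'
def fplane(d,uv,z):
    uv=np.asarray(uv,float).reshape(-1,2); K=d['K']; T=d['cam_to_world']
    q=cv2.fisheye.undistortPoints(uv[:,None],K,np.zeros(4))[:,0]
    v=np.c_[q[:,0],-q[:,1],-np.ones(len(q))]@T[:3,:3].T; o=T[:3,3]
    return o+v*((z-o[2])/v[:,2])[:,None]
E
python3 - <<'E'
from h import *
d=dict(np.load('wrist1.npz'))
h=cv2.cvtColor(d['frame'],cv2.COLOR_RGB2HSV)
for r in [130,150,170,190]: 
    print(r,[tuple(int(i) for i in h[r,c]) for c in range(260,304,3)])
P=[]
for r in [160,170,180,190]:
    m=(abs(h[r,:,0].astype(int)-20)<5)&(h[r,:,1]>165); x=np.where(m[255:310])[0]+255; print(r,x.min(),x.max(),len(x)); P.append(((x.min()+x.max())/2,r))
print(fplane(d,P,59))
e=fplane(d,[(281,127),(279,278)],59);print(e,e.mean(0),np.linalg.norm(e[0]-e[1]))
E
```

```text
130 [(14, 126, 176), (30, 60, 255), (15, 5, 200), (17, 136, 131), (18, 142, 138), (18, 142, 147), (18, 144, 151), (18, 145, 148), (17, 147, 149), (18, 146, 140), (17, 146, 138), (18, 143, 127), (15, 120, 157), (16, 119, 163), (16, 121, 162)]
150 [(26, 75, 255), (15, 48, 139), (18, 138, 181), (17, 142, 131), (18, 143, 143), (17, 143, 152), (18, 147, 154), (18, 144, 149), (17, 145, 149), (18, 146, 143), (18, 148, 136), (17, 146, 129), (14, 141, 116), (12, 151, 98), (12, 151, 113)]
170 [(14, 85, 172), (15, 8, 246), (17, 169, 104), (17, 140, 138), (17, 141, 148), (18, 143, 155), (17, 145, 157), (17, 144, 154), (17, 145, 151), (18, 148, 145), (17, 147, 134), (17, 149, 120), (16, 119, 167), (16, 121, 165), (15, 121, 165)]
190 [(25, 6, 244), (30, 3, 250), (17, 171, 115), (17, 140, 144), (17, 142, 153), (17, 144, 159), (17, 145, 156), (17, 147, 156), (17, 146, 154), (17, 145, 151), (17, 145, 135), (16, 139, 128), (16, 120, 172), (16, 122, 171), (16, 121, 171)]Traceback (most recent call last):
  File "<stdin>", line 8, in <module>
    return umr_minimum(a, axis, None, out, keepdims, initial, where)
ValueError: zero-size array to reduction operation minimum which has no identity
```

```bash
python3 - <<'E'
from h import *
d=dict(np.load('wrist1.npz'))
e=fplane(d,[(281,127),(280,180),(279,278)],59);print(e,(e[0]+e[2])/2,np.linalg.norm(e[0]-e[2]))
s=(e[2]-e[0]);print(np.degrees(np.arctan2(s[1],s[0])))
R=np.array([[-.9685,.2490,0],[.2490,.9685,0],[0,0,-1]]);print(((e-[485.3,-12.3,181])@R).round(1))
E
```

```text
[[423.83218844   5.10004432  59.        ]
 [465.78360815  -6.51250417  59.        ]
 [552.10752165 -29.63657995  59.        ]] [487.96985504 -12.26826782  59.        ] 132.89542571452824
-15.152148884458207
[[ 63.9   1.5 122. ]
 [ 20.3   0.7 122. ]
 [-69.   -0.2 122. ]]
```

Request:
{"method": "play_rows", "body": {
  "plan": [0,0,0.5,-1,0.6,20,0.35,0,0,0.5,-1,0.6,50,0.35,0,0,0.5,-1,0.6,80,0.35,0,0,0.5,-1,0.6,105,0.35,0,0,0.5,-1,0.6,125,0.35,0,0,0.5,-1,0.6,138,0.35,0,0,0.5,-1,0.6,143,0.35,0,0,0.5,-1,0.6,143,0.35,0,0,0.5,-1,0.6,143,0.55,0,0,0.5,-1,0.6,143,0.65,0,0,0.5,-1,0.6,143,0.8,0,0,0.5,-1,0.6,143,0.9],
  "force": 50
}}

```text
clock: 2.9
tool_pos: [487.0, -13.9, 39.1]
tcp_rot: [[-0.966, 0.259, 0.001], [0.259, 0.966, -0.003], [-0.002, -0.003, -1.0]]
contact_force: [-1.8, -5.1, 5.3]
finger_gap: 0.264
grip_force: 48.8
```

Request:
{"method": "play_rows", "body": {
  "plan": [0,0,0,0,0,0,1,0,0,0,0,0,0,1,0,0,0,0,0,0,1],
  "force": 60
}}

```text
clock: 3.28
tool_pos: [487.0, -13.9, 39.1]
tcp_rot: [[-0.966, 0.259, 0.001], [0.259, 0.966, -0.003], [-0.001, -0.003, -1.0]]
contact_force: [-2.2, -5.8, 5.9]
finger_gap: 0.261
grip_force: 58.3
```

Request:
{"method": "play_rows", "body": {
  "plan": [0,0,0,0,0,-4,1,0,0,0,0,0,-12,1,0,0,0,0,0,-24,1,0,0,0,0,0,-40,1,0,0,0,0,0,-60,1,0,0,0,0,0,-80,1,0,0,0,0,0,-94,1,0,0,0,0,0,-100,1,0,0,0,0,0,-100,1]
}}

```text
clock: 4.4
tool_pos: [486.9, -12.3, 138.5]
tcp_rot: [[-0.966, 0.257, 0.0], [0.257, 0.966, 0.0], [-0.0, 0.0, -1.0]]
contact_force: [-0.1, -0.0, -4.8]
finger_gap: 0.261
grip_force: 58.8
```

```bash
python3 - <<'E'
from workcell import bot, vision
from h import *
s=bot.state(); print(s['clock'],s['tool_pos'],s['tcp_rot'],s['grip_force'],s['contact_force'],s['moment'])
d=vision.get_image('wrist'); cv2.imwrite('pics/wrist2.png',d['frame'][:,:,::-1]); np.savez('wrist2.npz',**d)
E
```

```text
4.4 [486.91276798 -12.34702841 138.45741968] [[-9.66347097e-01  2.57241454e-01  3.51569098e-04]
 [ 2.57241493e-01  9.66347147e-01  7.05344601e-05]
 [-3.21593408e-04  1.58598930e-04 -9.99999936e-01]] 58.80567491054535 [-0.07372498 -0.01023859 -4.75250442] [-0.0153905  -0.03290327 -0.03041943]
```

View pics/wrist2.png

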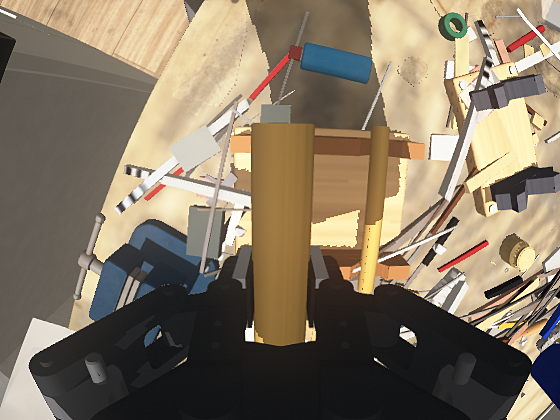

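The bar is held level and square in the fingers, with its near end at about (283,124). The thin bar is still in its place.

```bash
python3 - <<'E'
from h import *
d=dict(np.load('wrist2.npz'))
R=np.array([[-.9663,.2572,0],[.2572,.9663,0],[0,0,-1]]);p=np.array([486.9,-12.3,138.5])
for z in (147,158.5,170):
    print(z,((fplane(d,[(283,124),(281,345)],z)-p)@R).round(1))
T=d['cam_to_world'];print((T[:3,3]-p)@R)
E
```

```text
147 [[ 66.1   1.9  -8.5]
 [-41.9   1.2  -8.5]]
158.5 [[ 66.    1.8 -20. ]
 [-32.6   1.1 -20. ]]
170 [[ 66.    1.7 -31.5]
 [-23.3   1.1 -31.5]]
[  65.95538974    0.63802064 -142.16590524]
```

Request:
{"method": "play_rows", "body": {
  "plan": [0,0,-1,3,10,0,1,0,0,-4,10,34,0,1,0,0,-7,19,64,0,1,0,0,-10,29,96,0,1,0,0,-13,39,128,0,1,0,0,-16,48,158,0,1,0,0,-19,56,185,0,1,0,0,-21,61,203,0,1,0,0,-21.9,64,212,0,1,0,0,-21.9,64,212,0,1,0,0,-21.9,64,212,0,1]
}}

```text
clock: 5.82
tool_pos: [479.5, 208.1, 138.2]
tcp_rot: [[-0.993, -0.12, -0.0], [-0.12, 0.993, -0.001], [0.0, -0.001, -1.0]]
contact_force: [0.5, 0.3, -4.7]
finger_gap: 0.263
grip_force: 59.1
```

```bash
python3 - <<'E'
from workcell import bot, vision
from h import *
s=bot.state(); print(s['clock'],s['tool_pos'],s['tcp_rot'],s['grip_force'],s['contact_force'],s['joints'])
for n in ('wrist','top'):
    d=vision.get_image(n); cv2.imwrite(f'pics/{n}3.png',d['frame'][:,:,::-1]); np.savez(n+'3.npz',**d)
E
```

```text
5.825 [479.50960002 208.08427249 138.18399031] [[-9.92716514e-01 -1.20473151e-01 -3.78533110e-04]
 [-1.20472879e-01  9.92716390e-01 -6.74304147e-04]
 [ 4.57011568e-04 -6.23789889e-04 -9.99999701e-01]] 59.14665699005127 [ 0.46088542  0.30221164 -4.70259021] [ 4.09700355e-01  3.44390135e-01 -1.02544890e-01  1.12447711e+00
 -4.67716107e-04  2.88934127e-01]
```

View pics/wrist3.png

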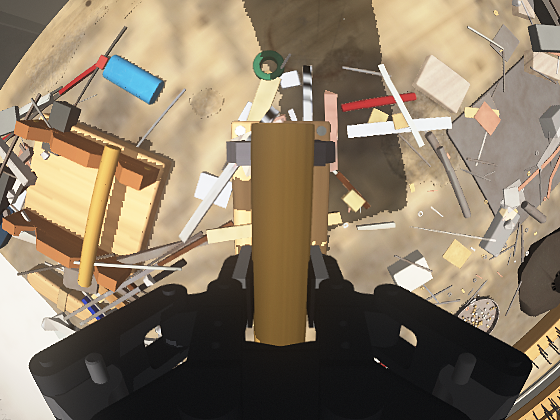

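The near V-block spans columns 227–336 at rows about 140–163, and the bar is centred over it. I'll check the numbers.

```bash
python3 - <<'E'
from h import *
d=dict(np.load('wrist3.npz'))
cv2.imwrite('pics/c3.png',cv2.resize(d['frame'][110:270,205:355,::-1],None,fx=3.5,fy=3.5,interpolation=cv2.INTER_CUBIC))
R=np.array([[-.9927,-.1205,0],[-.1205,.9927,0],[0,0,-1]]);p=np.array([479.5,208.1,138.2])
print(((fplane(d,[(227,152),(336,152),(240,141),(240,163),(325,141),(325,163)],64)-p)@R).round(1))
print(((fplane(d,[(283,124),(283,150)],158)-p)@R).round(1))
E
```

```text
[[ 47.5 -34.5  74.2]
 [ 47.6  38.6  74.2]
 [ 54.8 -25.6  74.2]
 [ 39.9 -25.9  74.2]
 [ 54.8  30.9  74.2]
 [ 40.   31.2  74.2]]
[[ 65.7   2.1 -19.8]
 [ 55.9   2.1 -19.8]]
```

View pics/c3.png

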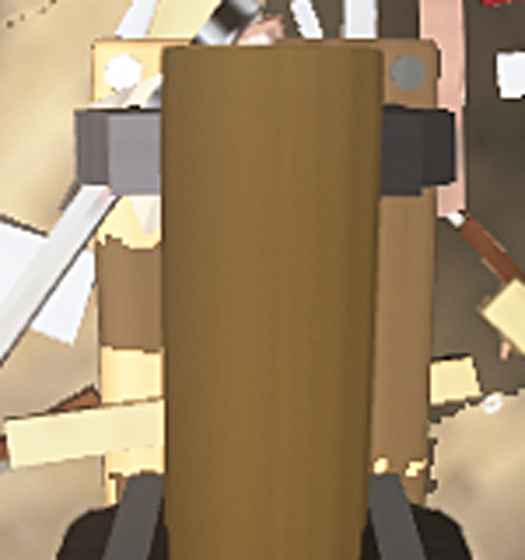

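Request:
{"method": "play_rows", "body": {
  "plan": [0,0,0,1,0,10,1,0,0,0,1,0,28,1,0,0,0,1,0,48,1,0,0,0,1,0,66,1,0,0,0,1,0,80,1,0,0,0,1,0,89,1,0,0,0,1,0,92,1,0,0,0,1,0,94,1,0,0,0,1,0,94,1]
}}

```text
clock: 7.05
tool_pos: [478.9, 209.0, 44.7]
tcp_rot: [[-0.993, -0.122, 0.001], [-0.122, 0.993, 0.0], [-0.001, 0.0, -1.0]]
contact_force: [0.1, -0.1, -3.5]
finger_gap: 0.26
grip_force: 59.1
```

Request:
{"method": "play_rows", "body": {
  "plan": [0,0,0,0,0,1,1,0,0,0,0,0,2,1,0,0,0,0,0,3,1,0,0,0,0,0,3,1]
}}

```text
clock: 7.55
tool_pos: [478.8, 208.7, 41.8]
tcp_rot: [[-0.993, -0.122, 0.001], [-0.122, 0.993, -0.0], [-0.001, -0.0, -1.0]]
contact_force: [-0.7, -0.7, -0.4]
finger_gap: 0.26
grip_force: 59.5
```

Request:
{"method": "play_rows", "body": {
  "plan": [0,0,0,0,0,0.5,1,0,0,0,0,0,1,1,0,0,0,0,0,1,1]
}}

```text
clock: 7.92
tool_pos: [478.9, 208.7, 41.6]
tcp_rot: [[-0.993, -0.122, 0.001], [-0.122, 0.993, 0.0], [-0.001, -0.0, -1.0]]
contact_force: [-3.5, -3.9, 7.2]
finger_gap: 0.258
grip_force: 60.2
```

Seated: the wrist force is now upward. Opening slowly to about 45 mm, then retreating upward.

Request:
{"method": "play_rows", "body": {
  "plan": [0,0,0,0,0,0.5,0.72,0,0,0,0,0,0.5,0.68,0,0,0,0,0,0.5,0.62,0,0,0,0,0,0,0.55,0,0,0,0,0,0,0.45,0,0,0,0,0,0,0.4,0,0,0,0,0,0,0.4],
  "force": 20
}}

```text
clock: 8.8
tool_pos: [478.6, 208.8, 40.3]
tcp_rot: [[-0.993, -0.122, -0.0], [-0.122, 0.993, 0.0], [0.0, 0.0, -1.0]]
contact_force: [-0.4, 0.3, -0.8]
finger_gap: 0.604
grip_force: 0.0
```

Request:
{"method": "play_rows", "body": {
  "plan": [0,0,0,0,0,-5,0.4,0,0,0,0,0,-18,0.4,0,0,0,0,0,-40,0.4,0,0,0,0,0,-70,0.4,0,0,0,0,0,-105,0.4,0,0,0,0,0,-135,0.4,0,0,0,0,0,-150,0.4,0,0,0,0,0,-150,0.4]
}}

```text
clock: 9.8
tool_pos: [479.3, 209.1, 191.6]
tcp_rot: [[-0.993, -0.122, 0.003], [-0.122, 0.993, 0.001], [-0.003, 0.001, -1.0]]
contact_force: [-0.1, -0.7, -0.6]
finger_gap: 0.6
grip_force: 0.0
```

```bash
python3 - <<'E'
from workcell import bot, vision
from h import *
s=bot.state(); print(s['clock'],s['tool_pos'],s['finger_gap'],s['contact_force'])
d=vision.get_image('wrist'); cv2.imwrite('pics/wrist4.png',d['frame'][:,:,::-1]); np.savez('wrist4.npz',**d)
E
```

```text
9.8 [479.27822169 209.12080741 191.58917985] 0.6004138063407707 [-0.11927629 -0.71083753 -0.62794805]
```

View pics/wrist4.png

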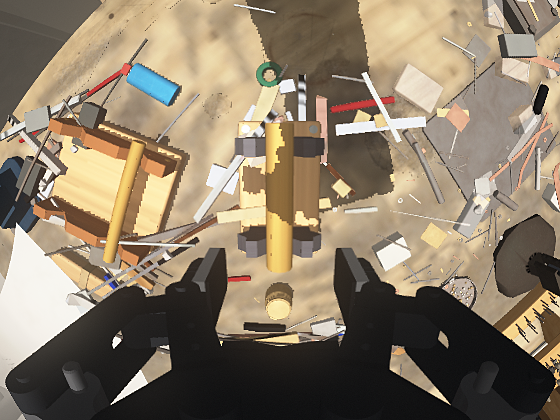

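The bar lies in both V-blocks, running from (280,123) to (279,271), centred between the blocks at rows 146 and 240. The thin bar is still in the wooden rest, and the arm is clear.

```bash
python3 -c "
from workcell import bot
print(bot.job_done())"
```

```text
the job is handed in; nothing more can be done
None
```

The thick bar now rests in both notches of the V-rest, centred along its length as far as the last wrist image shows. The thin bar is still in its place in the wooden rest. The arm is clear, and I handed the job in at about 9.8 s (no verdict was returned).

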